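# Clamp a book for spine repair

### The arm

A 7-joint arm with a two-finger parallel gripper is mounted at the origin on the work surface. World frame = base frame: x ahead of the robot, y to its left, z up, the work surface at z = 0. Lengths are in m, angles in rad, forces in N, time in s.
With the tool pointing down it reaches from about 0.4 to 0.85 m from the base axis. Payload 10.4 kg.
Tool frame: the origin (TCP) lies midway between the tips of the shut fingers; the grasp point (between the pads) lies 19 mm behind it; z points along the fingers, y is the line along which they close (so a half turn about z gives the same grasp; the last joint's range is limited). The gripper opens to 87 mm and grips with 3 to 60 N. Pads are 19 mm wide; open, the fingers measure 117 mm over their backs; the gripper's body (75 mm by 190 mm) begins 51 mm behind the grasp point.
Start: joints at [-1.278, 0.332, -0.065, 1.46, 0.022, 1.35, -0.088], TCP at [0.194, 0.594, 0.223] pointing down, gripper open.
Joint ranges: [-2.6, 2.6], [-0.5, 2.12], [-1.47, 1.34], [0.16, 2.42], [-1.27, 4.41], [0.06, 2.06], [-2.6, 2.6]. Speed limits (rad/s): [2.22, 2.22, 2.79, 2.79, 3.14, 3.14, 3.14].

### API

Orientations are given as a unit quaternion [x, y, z, w].
In Python, from bench import r gives the robot as it stands.
- The arm moves only by the tool move_arm, never from a script. Its argument "targets" is a list of rows, each a list of 3 entries, a list of its own where there are three numbers: the shift along the tool's x, y, z in cm, then the turn, a rotation vector about the tool's x, y, z in rad, then the opening in per cent of the stroke, from 0 (shut) to 100 (fully open). In form: [[[x, y, z], [wx, wy, wz], gripper], ...]. A call has 1 to 20 rows; each row shifts and turns the commanded pose from where the row before left it, along the tool's axes as they then stand; what a row does not reach is not made up. A row lasts 1/8 s, in which the tool goes at most 62.5 mm and 10.7 degrees, less where a joint would pass 70% of its speed; a pose out of reach is approached as far as the arm can. A call with a gripper value outside its range is refused whole. The fingers move at their own pace and stop on an object; "grip_force" is the grip in N (left out, the last holds). Time passes only in rows, so rows that do not move let the fingers close. It gives the time, the measured TCP pose, the force, the opening and the grip force at its end, in the units of the state.
- r.read_state(): the state, without advancing time (a new reading comes with each control period).
- r.camera(name): name is "side" or "top" or "wrist"; returns a dict with "image" (420x560x3 uint8, blue, green, red), "vertical_fov" (degrees; the focal length in pixels is half the picture's height over the tangent of half this angle, whatever the lens; pixels are square), "cx", "cy" (the principal point, pixels), "k1" (the pictures are not rectified: a ray, as slopes to the right and down, at radius r is drawn at 1 + k1 r^2 times it, then the intrinsics apply), "cam_to_world" (4x4, takes a point from camera to world coordinates). Camera axes: x right, y down, z forward; pixel columns grow to the right and rows downward; lengths in m; the calibration is good to about 2 mm. A picture is of the moment at which its call begins. There is no depth.
- r.close_job(): hands the job in; it is judged then, once.
The state is a dict: "time": time; "joint_positions": joint angles; "joint_vel": joint speeds; "joint_torque": joint torques, N m; "ee_pos": TCP position; "eef_rot": TCP orientation; "ft_force": force on the tool from outside, world axes, zero at the start; "torque": the same for the moment, N m; "width": finger opening in m; "grip_force": force on a finger pad.
Only numpy, scipy, OpenCV 4.12 (cv2) and the standard library are available. Lean on these libraries where they do the work, as an engineer would, in place of code of your own. Each camera call takes 0.05 s, during which the arm holds its last target. There are 200 camera calls.

### The job

Push the small book lying on the bed of the book press straight in, under the raised clamp bar, until its spine is flush against the fence along its whole length. Then push the press's sliding lever away past its first detent, all the way to the second stop, so that the bar clamps the book, and draw the hand clear. Do it all by pushing with the fingertips: do not lift the book, and leave everything else lying where it is.

Things in the scene. Friction and masses are not known exactly. Their poses are not given: they have to be found in the camera images.
- press: Book press fixed to the table. Origin on the table top; z up; x runs from the robot's side to the fence. Sizes in mm. Grey bed plate: x -130 to +110, y -110 to +110, top at z 18. Two posts, 14 wide (caps 20), at x +75, y +-102, top z 109. Clamp bar between them over x +60 to +90. Lever housing along the bed's -y side (see lever_gate). Turned up to 15 degrees on the table.
- fence_face (a point): Middle of the steel fence's face at the bed's far end, at bed-top height: x +95, y 0, z 18 mm in the press's frame, axes parallel to the press's. The face is 190 mm wide (y) and 32 mm tall; the book's spine must meet it.
- lever_gate (a point): Middle of the slot in the housing's top: x 0, y -135, z 45 mm in the press's frame, same axes. Housing: x -80 to +70, y -155 to -115, top z 45, with a tower (x +62 to +100, top z 88) at its far end and a steel ridge 10 mm high at x +40 to +50 beyond the slot.
- book: Small dark red closed book flat on the bed, 105 (its x) x 140 (y) x 28 mm, rigid, 0.25-0.55 kg. Origin: centre of underside, z up. Spine on its +x side, towards the fence; the fore-edge at x -52.5 faces the robot. Starts 25 to 65 mm short of the fence, a few degrees askew; slides with 1 to 7 N. Home: its origin at x +42.5 mm in the press's frame, axes parallel.
- lever (a joint): Lever position along the press's +x, m: 0 open (robot's side), 0.030 first detent (bar half down, book still slides), 0.060 second stop (bar clamps). Spring detents at all three; needs 3 to 9 N; let go before 0.042 it springs back to the first detent, past 0.050 it snaps home. Starts at or near 0. 1 mm of lever lowers the bar 0.27 mm.
- lever_knob (a point): Centre of the lever's black grip, moving with it: an upright paddle 10 thick (press x) x 26 wide (y) x 36 mm tall. In the press's frame: x = -30 mm + lever value, y -135, z 79; the paddle spans z 61 to 97. Axes parallel to the press's.
- clamp_bar: Aluminium clamp bar with a rubber pad, 30 x 225 x 20 mm, across the bed above the book's spine side; origin: centre of its pad's underside. Driven only by the lever.
- big_book: Bystander: large red book 150 x 215 x 32 mm lying flat on the table, to the left (+y) of the press. Origin: centre of its underside.
- spectacles: Bystander: round wire spectacles, 118 mm wide, about 12 mm high, lying on the large book. Origin: underside, between the lenses.
- candlestick: Bystander: pewter chamber candlestick with a candle stub, dish 140 mm across, 101 mm tall, on the table to the right (-y) of the press, towards the robot. Origin: centre of its underside.
- jar: Bystander: glue jar 60 mm across, 75 mm tall, standing to the right (-y) of the lever housing, its near wall at least 30 mm from the housing. Origin: centre of its underside.
- weight: Bystander: brass weight with a knob, 48 mm across, 54 mm tall, on the table to the left (+y) of the bed. Origin: centre of its underside.
- brush: Bystander: glue brush 170 mm long, lying on the table left (+y) of the bed, in front of the large book. Origin: on its underside.
- folder: Bystander: white bone folder, flat bar 20 x 130 x 6 mm, lying on the table in front (-x) of the bed. Origin: centre of its underside.
There are look-alikes about, which are no part of the job. What is shaped like the book but turquoise is not meant.

How it is judged:
On the way, in this order (a step that is already met when the one before it is completed fails the run):
1. the book is pushed flush against the fence while the lever is not yet past its first detent (x of book in the frame of press above 0.0385 m and angle between the x axis of book and the x axis of press, either way round below 0.035 rad and z of book in the frame of press below 0.023 m and value of joint lever below 0.04 m), for 0.2 s.
2. the lever is pushed past the first detent to the second stop (value of joint lever above 0.057 m), for 0.2 s.
At the end, for the whole second after the job is handed in: The book lies on the bed within 4 mm of the fence and square to it within 2 degrees, at rest, the lever is at its second stop (over 57 mm of 60), and the bar presses on the book (x of book in the frame of press above 0.0385 m and angle between the x axis of book and the x axis of press, either way round below 0.035 rad and z of book in the frame of press below 0.023 m and value of joint lever above 0.057 m and contact force between clamp_bar and book above 1 N and linear speed of book below 0.01 m/s); the robot touches nothing.
It fails at once if the book is lifted off or tipped on the bed (z of book in the frame of press above 0.03 m or angle between book's own z axis and vertical above 0.15 rad).
It fails at once if a bystander is moved by more than 20 mm (distance of any of big_book, spectacles, candlestick, jar, weight, brush, folder from where it was at the start of the episode above 0.02 m).
It also fails if it takes over 48 s, if anything falls off the work surface, if the arm or the gripper's body presses on something with over 40 N, if the wrist force passes 120 N, or if a joint passes its speed limit or range.

## Working session

There is one attempt and no reset: what is moved stays moved. The work goes in short steps, Python scripts to look and compute and a tool call to move; the robot and the scene stay as the last step left them, time stands still between calls to the robot, and variables do not carry over. Pictures are saved under pics/ and viewed, at most 10 in all, crops included, and the job is handed in when it is done.

Besides the shell and the picture viewer there is one more tool, called after ">>>" as name([rows], argument=value, ...), one row to a line, values as JSON. move_arm: Moves the arm, as the interface text tells. Its arguments: {"type":"object","properties":{"targets":{"type":"array"},"grip_force":{"type":"number"}},"required":["targets"]}

```bash
mkdir -p pics; cat > h.py <<'E'
import numpy as np, cv2
from bench import r
def cam(n,save=None):
    c=r.camera(n)
    if save: cv2.imwrite('pics/'+save,c['image'])
    return c
def K(c):
    f=210/np.tan(np.radians(c['vertical_fov'])/2)
    return np.array([[f,0,c['cx']],[0,f,c['cy']],[0,0,1.]])
def ray(c,uv):
    uv=np.atleast_2d(np.array(uv,float)); k=K(c)
    d=(uv-[k[0,2],k[1,2]])/k[0,0]; s=d.copy()
    for _ in range(30): s=d/(1+c['k1']*(s**2).sum(1,keepdims=True))
    T=np.array(c['cam_to_world']); v=np.c_[s,np.ones(len(s))]@T[:3,:3].T
    return T[:3,3],v
def onplane(c,uv,z):
    o,v=ray(c,uv); return o+v*((z-o[2])/v[:,2])[:,None]
def proj(c,P):
    T=np.array(c['cam_to_world']); p=(np.atleast_2d(P)-T[:3,3])@T[:3,:3]
    s=p[:,:2]/p[:,2:]; s=s*(1+c['k1']*(s**2).sum(1,keepdims=True)); k=K(c)
    return s*k[0,0]+[k[0,2],k[1,2]]
E
python3 - <<'E'
from h import *
for n in('side','top'):
    c=cam(n,n+'0.png'); print(n,c['vertical_fov'],c['cx'],c['cy'],c['k1'],np.round(c['cam_to_world'],3).tolist())
s=r.read_state(); print(s['time'],s['ee_pos'],s['eef_rot'],s['ft_force'])
E
```

```text
side 48.38251394775529 277.73660880459266 214.7565562846273 -0.03215120307411096 [[0.815, -0.336, 0.473, -0.075], [-0.58, -0.474, 0.662, -0.671], [0.002, -0.814, -0.581, 0.757], [0.0, 0.0, 0.0, 1.0]]
top 52.55799420898666 279.6986490515096 214.4371132434029 -0.0896108360551037 [[0.023, -0.985, 0.17, 0.286], [-1.0, -0.023, 0.002, 0.084], [0.002, -0.17, -0.985, 1.143], [0.0, 0.0, 0.0, 1.0]]
0.1 [0.19399452 0.59376368 0.2218407 ] [ 1.57214299e-01  9.87564305e-01 -6.33666719e-04 -7.50212604e-05] [-0.61198383  0.26850788 -0.48547984]
```

View pics/top0.png

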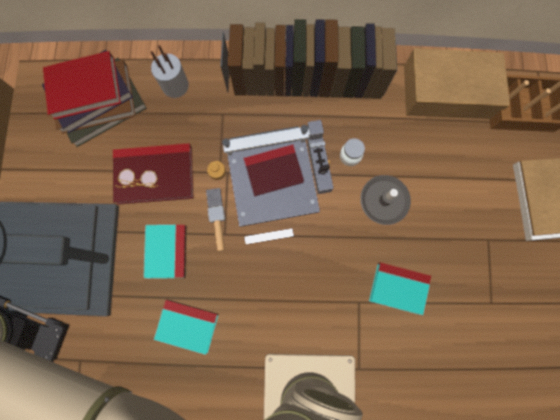

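View pics/side0.png

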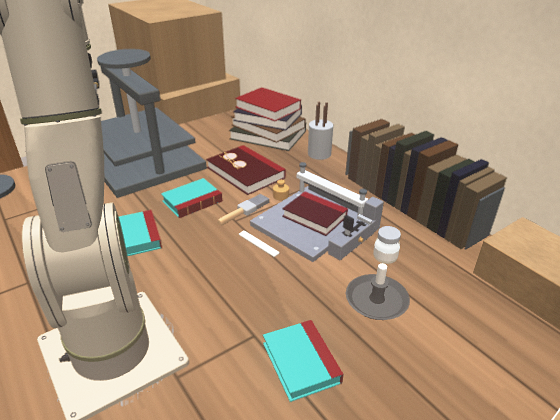

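Top view: the dark red book lies on the grey bed at about (273,170). The bar is at (267,139), and the lever housing at (320,160). The turquoise look-alikes at (165,250), (187,328) and (400,290), and the big red book at (152,173), don't fit, since only (273,170) is dark red, small and on the bed. One enlarged crop to confirm.

```bash
python3 - <<'E'
from h import *
t=cv2.imread('pics/top0.png')[110:235,205:375]; s=cv2.imread('pics/side0.png')[150:265,240:405]
a=cv2.resize(t,(400,294),interpolation=3)
t4=cv2.resize(t,None,fx=4.7,fy=4.7,interpolation=cv2.INTER_CUBIC)
cv2.imwrite('pics/cropt.png',t4); 
cv2.imwrite('pics/crops.png',cv2.resize(s,None,fx=4.8,fy=4.8,interpolation=cv2.INTER_CUBIC))
E
```

```text
(no output)
```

View pics/cropt.png

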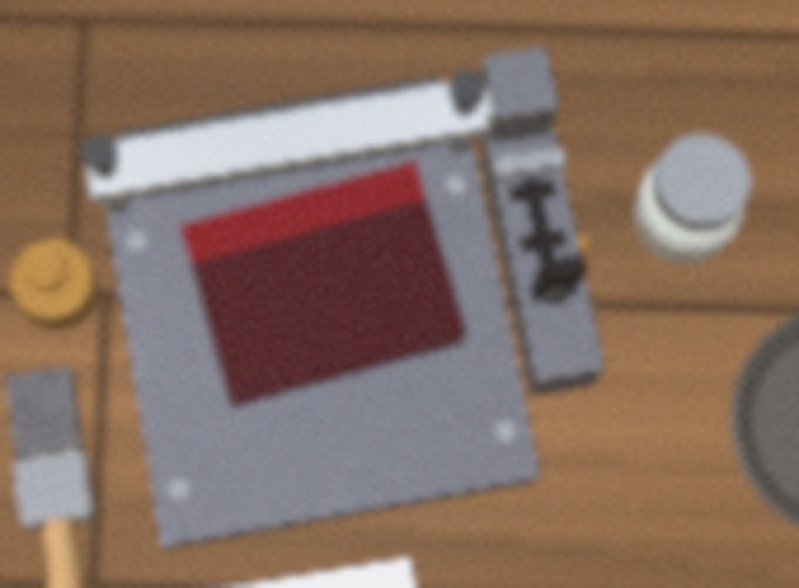

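View pics/crops.png

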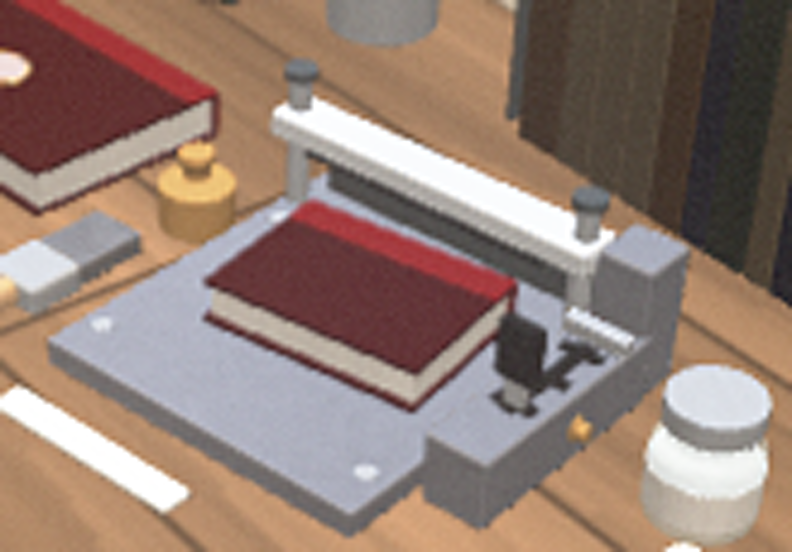

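The crops confirm it: the dark red book (crop corners 183,226 / 415,163 / 464,340 / 235,404) sits on the bed with its bright-red spine facing the fence. The lever paddle is at the near end of the slot. Now the poses.

```bash
cat > pose.py <<'E'
from h import *
def fit(A,B): # A model -> B world (2D)
    A=np.array(A,float);B=np.array(B,float);a=A.mean(0);b=B.mean(0)
    H=(A-a).T@(B-b); th=np.arctan2(H[0,1]-H[1,0],H[0,0]+H[1,1])
    R=np.array([[np.cos(th),-np.sin(th)],[np.sin(th),np.cos(th)]])
    t=b-R@a; return th,R,t,np.linalg.norm(A@R.T+t-B,axis=1)
def book(c,roi,z=.046):
    x0,y0,x1,y1=roi; im=c['image'][y0:y1,x0:x1]; hsv=cv2.cvtColor(im,cv2.COLOR_BGR2HSV)
    m=(((hsv[...,0]<12)|(hsv[...,0]>168))&(hsv[...,1]>110)).astype(np.uint8)
    cs,_=cv2.findContours(cv2.morphologyEx(m,2,np.ones((3,3))),cv2.RETR_EXTERNAL,cv2.CHAIN_APPROX_NONE); k=max(cs,key=cv2.contourArea)
    return k.reshape(-1,2)+[x0,y0]
E
python3 - <<'E'
from pose import *
c=cam('top')
cv=lambda p:(np.array(p)+.5)/4.7-.5+[205,110]
nc=onplane(c,cv([(163,546),(538,478)]),.018)[:,:2]
caps=onplane(c,cv([(100,150),(466,90)]),.109)[:,:2]
hs=onplane(c,cv([(536,388),(600,374)]),.045)[:,:2]
th,R,t,e=fit([(-.13,.11),(-.13,-.11),(.075,.102),(.075,-.102),(-.08,-.115),(-.08,-.155)],np.r_[nc,caps,hs])
print('press',th,t,np.round(e*1e3,1))
np.savez('press.npz',th=th,R=R,t=t)
k=book(c,(235,140,310,200)); W=onplane(c,k,.046)[:,:2].astype(np.float32)
rect=cv2.minAreaRect(W*1000); print(rect)
W2=onplane(c,cv([(183,226),(415,163),(464,340),(235,404)]),.046)[:,:2]
tb,Rb,b,eb=fit([(.0525,.07),(.0525,-.07),(-.0525,-.07),(-.0525,.07)],W2)
print('book',tb,b,eb*1e3,'in press',(b-t)@R,tb-th)
s=cam('side'); 
for n,p in dict(book=W2.mean(0)).items(): print(n)
B=np.array([(.0525,.07),(.0525,-.07),(-.0525,-.07),(-.0525,.07)])@Rb.T+b
print((proj(s,np.c_[B,np.full(4,.046)])-[240,150])*4.8)
N=np.array([(-.13,.11),(-.13,-.11)])@R.T+t
print((proj(s,np.c_[N,[.018]*2])-[240,150])*4.8)
kn=np.array([(-.03,-.135)])@R.T+t
print('knob',kn,(proj(s,np.c_[kn,[.097]])-[240,150])*4.8,(proj(c,np.c_[kn,[.097]])-[205,110])*4.7)
E
```

```text
press 0.19722098505271 [0.59536118 0.11363014] [2.5 1.5 1.2 1.1 2.1 2.5]
((597.145751953125, 105.906982421875), (105.78179931640625, 137.37551879882812), 17.285276412963867)
book 0.29821522865968214 [0.59595655 0.105167  ] [2.00895805 1.92483707 3.47467196 3.30191716] in press [-0.00107448 -0.00841575] 0.10099424360697215
book
[[304.03371754 201.25870808]
 [511.14204602 284.80016526]
 [408.42688251 375.50003721]
 [195.60235616 282.38162339]]
[[ 39.11195991 337.40431484]
 [342.44747238 515.11183777]]
knob [[ 0.5923953  -0.02463122]] [[515.36528826 323.0944528 ]] [[560.35402441 266.6751879 ]]
```

>>> move_arm([
  [[0, 0, 0], [0, 0, -0.17], 100],
  [[0, 0, 0], [0, 0, -0.17], 100],
  [[0, 0, 0], [0, 0, -0.17], 100],
  [[-1.75, -4.65, 0], [0, 0, 0], 100],
  [[-1.75, -4.65, 0], [0, 0, 0], 100],
  [[-1.75, -4.65, 0], [0, 0, 0], 100],
  [[-1.75, -4.65, 0], [0, 0, 0], 100],
  [[-1.75, -4.65, 0], [0, 0, 0], 100],
  [[-1.75, -4.65, 0], [0, 0, 0], 100],
  [[-1.75, -4.65, 0], [0, 0, 0], 100],
  [[-1.75, -4.65, 0], [0, 0, 0], 100],
  [[-1.75, -4.65, 0], [0, 0, 0], 100],
  [[-1.75, -4.65, 0], [0, 0, 0], 100],
  [[-1.75, -4.65, 0], [0, 0, 0], 100],
  [[-1.75, -4.65, 0], [0, 0, 0], 100],
  [[0, 0, 0], [0, 0, 0], 100],
  [[0, 0, 0], [0, 0, 0], 100],
])

```text
time: 2.33
ee_pos: [0.5075, 0.0877, 0.2223]
eef_rot: [-0.097, 0.995, 0.0, -0.0]
ft_force: [0.0, 0.6, -0.3]
width: 0.0871
grip_force: 0.0
```

```bash
cat > st.py <<'E'
from h import *
from scipy.spatial.transform import Rotation as Ro
def st():
    s=r.read_state(); p=np.load('press.npz'); R=Ro.from_quat(s['eef_rot']); Y=R.as_matrix()[:,1]
    print('t',s['time'],'press xy mm',np.round((np.array(s['ee_pos'][:2])-p['t'])@p['R']*1e3,1),'z',round(s['ee_pos'][2]*1e3,1),'yaw err',round(np.arctan2(Y[1],Y[0])-np.pi/2-float(p['th']),3),'down',R.as_matrix()[:,2].round(3),'F press',np.round(np.array(s['ft_force'][:2])@p['R'],1),np.round(s['ft_force'][2],1),'w',s['width'])
if __name__=='__main__': st()
E
python3 st.py; python3 -c "
from h import *
cam('wrist','w1.png')"
```

```text
t 2.325 press xy mm [-91.2  -8.2] z 222.3 yaw err -0.003 down [-0.001  0.    -1.   ] F press [0.1 0.5] -0.3 w 0.0870942777194985
```

View pics/w1.png

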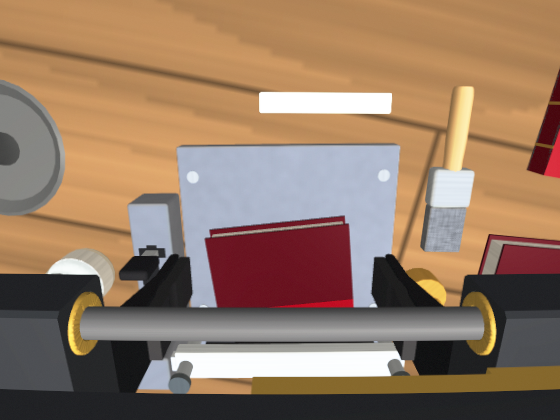

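Wrist view: near bed corners at (179,146) and (397,145), book fore-edge top corners at (207,238) and (349,225). Both fingers are square to the bed. I'll refine from here.

```bash
python3 - <<'E'
from h import *
c=cam('wrist'); p=np.load('press.npz')
f=lambda uv,z:np.round((onplane(c,uv,z)[:,:2]-p['t'])@p['R']*1e3,1)
print('bed',f([(179,146),(397,145)],.018)); print('screws',f([(192,177),(384,175)],.018)); print('book',f([(207,238),(349,225)],.046))
print('knob near top corners',f([(120,270),(152,272)],.097))
E
```

```text
bed [[-127.6 -106.7]
 [-128.4  106.5]]
screws [[-96.7 -96.1]
 [-98.5  96. ]]
book [[-42.2 -78.9]
 [-55.4  58.2]]
knob near top corners [[ -32.5 -144.7]
 [ -30.8 -117.2]]
```

>>> move_arm([
  [[0, -0.2, 4], [0, 0, 0], 100],
  [[0, 0, 4], [0, 0, 0], 100],
  [[0, 0, 4], [0, 0, 0], 100],
  [[0, 0, 4], [0, 0, 0], 100],
  [[0, 0, 2], [0, 0, 0], 100],
  [[0, 0, 1.5], [0, 0, 0], 100],
  [[0, 0, 0], [0, 0, 0], 100],
  [[0, 0, 0], [0, 0, 0], 100],
  [[-0.7, 0, 0], [0, 0, 0], 100],
  [[-0.7, 0, 0], [0, 0, 0], 100],
  [[-0.4, 0, 0], [0, 0, 0], 100],
  [[-0.4, 0, 0], [0, 0, 0], 100],
  [[-0.4, 0, 0], [0, 0, 0], 100],
  [[-0.4, 0, 0], [0, 0, 0], 100],
  [[0, 0, 0], [0, 0, 0], 100],
])

```text
time: 4.3
ee_pos: [0.5378, 0.0911, 0.0274]
eef_rot: [-0.097, 0.995, 0.0, -0.0]
ft_force: [-0.5, -0.6, 0.6]
width: 0.087
grip_force: 0.3
```

```bash
python3 st.py
```

```text
t 4.3 press xy mm [-60.9 -10.8] z 27.4 yaw err -0.003 down [-0.  0. -1.] F press [-0.6 -0.4] 0.6 w 0.08703630832808365
```

Now 34 mm more in slow steps, stopping just short of the fence.

>>> move_arm([
  [[-0.4, 0, 0], [0, 0, 0], 100],
  [[-0.4, 0, 0], [0, 0, 0], 100],
  [[-0.4, 0, 0], [0, 0, 0], 100],
  [[-0.4, 0, 0], [0, 0, 0], 100],
  [[-0.4, 0, 0], [0, 0, 0], 100],
  [[-0.4, 0, 0], [0, 0, 0], 100],
  [[-0.4, 0, 0], [0, 0, 0], 100],
  [[-0.3, 0, 0], [0, 0, 0], 100],
  [[-0.3, 0, 0], [0, 0, 0], 100],
  [[0, 0, 0], [0, 0, 0], 100],
])

```text
time: 5.55
ee_pos: [0.5716, 0.0977, 0.0277]
eef_rot: [-0.097, 0.995, 0.0, 0.0]
ft_force: [-0.4, 0.5, -0.5]
width: 0.0873
grip_force: 0.2
```

```bash
python3 st.py
```

```text
t 5.55 press xy mm [-26.5 -11. ] z 27.7 yaw err -0.003 down [ 0.001  0.    -1.   ] F press [-0.3  0.5] -0.5 w 0.08731771110544914
```

>>> move_arm([
  [[-0.2, 0, 0], [0, 0, 0], 100],
  [[-0.2, 0, 0], [0, 0, 0], 100],
])

```text
time: 5.8
ee_pos: [0.5748, 0.0982, 0.0277]
eef_rot: [-0.097, 0.995, 0.0, -0.0]
ft_force: [-4.7, -0.7, 2.5]
width: 0.0873
grip_force: 2.4
```

```bash
python3 st.py; python3 - <<'E'
from h import *
t=cam('top')['image'][110:235,205:375]; s=cam('side')['image'][150:265,240:405]
cv2.imwrite('pics/p2.png',np.hstack([cv2.resize(t,(400,294),interpolation=2),cv2.resize(s,(400,294),interpolation=2)]))
E
```

```text
t 5.8 press xy mm [-23.1 -11.1] z 27.7 yaw err -0.003 down [-0.  0. -1.] F press [-4.7  0.2] 2.5 w 0.08725169035724072
```

View pics/p2.png

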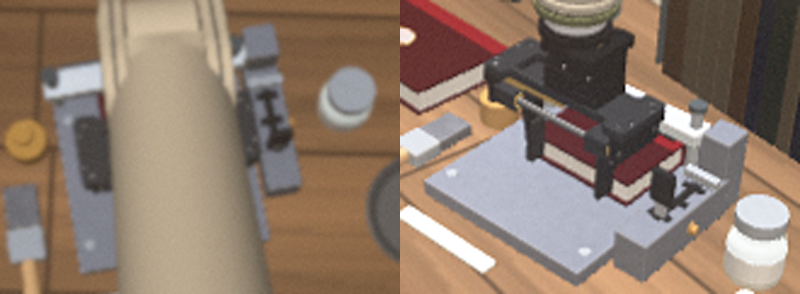

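The fingers (side view, about (535,160) and (603,185)) both touch the fore-edge, and the book is going in square. Pushing on until the force rises.

>>> move_arm([
  [[-0.2, 0, 0], [0, 0, 0], 100],
  [[-0.2, 0, 0], [0, 0, 0], 100],
])

```text
time: 6.15
ee_pos: [0.5784, 0.0989, 0.0275]
eef_rot: [-0.097, 0.995, -0.0, -0.001]
ft_force: [-12.5, -2.2, 10.0]
width: 0.0872
grip_force: 6.6
```

>>> move_arm([
  [[-0.2, 0, 0], [0, 0, 0], 100],
])

```text
time: 6.28
ee_pos: [0.5785, 0.0989, 0.0272]
eef_rot: [-0.097, 0.995, -0.0, -0.003]
ft_force: [-21.3, -3.3, 16.6]
width: 0.0873
grip_force: 10.9
```

```bash
python3 st.py
```

```text
t 6.275 press xy mm [-19.4 -11.1] z 27.2 yaw err -0.003 down [-0.006 -0.001 -1.   ] F press [-21.5   0.9] 16.6 w 0.08733949722920664
```

Hard stop, with TCP x −19.4 against −19.5 expected. Hold, back off, rise and move over behind the lever with the fingers shut.

>>> move_arm([
  [[0, 0, 0], [0, 0, 0], 100],
  [[0, 0, 0], [0, 0, 0], 100],
  [[1, 0, 0], [0, 0, 0], 100],
  [[2, 0, 0], [0, 0, 0], 100],
  [[2, 0, 0], [0, 0, 0], 100],
  [[0, 0, -4], [0, 0, 0], 100],
  [[0, 0, -5], [0, 0, 0], 100],
  [[0, 0, -5], [0, 0, 0], 100],
  [[0, 0, -3], [0, 0, 0], 100],
  [[0, 0, 0], [0, 0, 0], 0],
  [[0, 0, 0], [0, 0, 0], 0],
])

```text
time: 7.65
ee_pos: [0.5317, 0.0899, 0.1969]
eef_rot: [-0.097, 0.995, 0.0, 0.0]
ft_force: [0.4, 0.1, -0.6]
width: 0.0742
grip_force: 0.0
```

```bash
python3 st.py; python3 -c "
from h import *
cam('wrist','w2.png')"
```

```text
t 7.65 press xy mm [-67.  -10.8] z 196.9 yaw err -0.003 down [ 0.  0. -1.] F press [ 0.4 -0. ] -0.6 w 0.07421638254776979
```

View pics/w2.png

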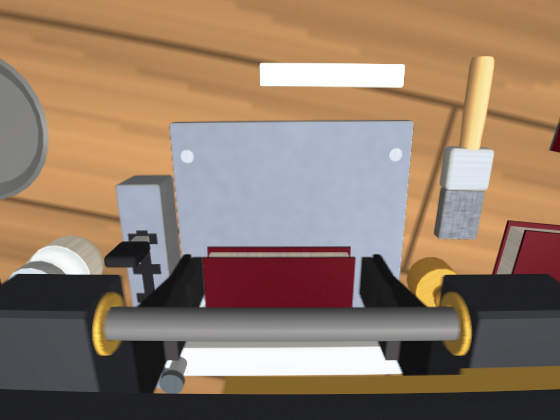

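The fore-edge (204,258)–(355,257) is parallel to the bed's edge (172,124)–(411,122), and the lever is still open at (130,255). A quick numeric check, then the lever.

```bash
python3 - <<'E'
from h import *
c=cam('wrist'); p=np.load('press.npz')
f=lambda uv,z:np.round((onplane(c,uv,z)[:,:2]-p['t'])@p['R']*1e3,1)
print('bed',f([(172,124),(411,122)],.018)); print('book',f([(204,258),(355,257)],.046)); print('knob',f([(107,256),(140,244),(150,243)],.097))
E
```

```text
bed [[-126.7 -107.7]
 [-128.   106.2]]
book [[ -8.9 -80.7]
 [ -9.6  57.1]]
knob [[ -33.2 -144.3]
 [ -43.2 -117.2]
 [ -44.  -109.5]]
```

>>> move_arm([
  [[0.2, -4, 0], [0, 0, 0], 0],
  [[0, -4, 0], [0, 0, 0], 0],
  [[0, -4.4, 0], [0, 0, 0], 0],
  [[0, 0, 0], [0, 0, 0], 0],
  [[0, 0, 4], [0, 0, 0], 0],
  [[0, 0, 4], [0, 0, 0], 0],
  [[0, 0, 4], [0, 0, 0], 0],
  [[0, 0, 0.7], [0, 0, 0], 0],
  [[0, 0, 0], [0, 0, 0], 0],
])

```text
time: 8.88
ee_pos: [0.5539, -0.0318, 0.0709]
eef_rot: [-0.097, 0.995, 0.0, -0.0]
ft_force: [0.4, -0.6, 1.4]
width: 0.0006
grip_force: 0.0
```

```bash
python3 st.py
```

```text
t 8.875 press xy mm [ -69.2 -134.5] z 70.9 yaw err -0.003 down [-0.  0. -1.] F press [ 0.3 -0.7] 1.4 w 0.0005772202110602073
```

>>> move_arm([
  [[-0.7, 0, 0], [0, 0, 0], 0],
  [[-0.7, 0, 0], [0, 0, 0], 0],
  [[-0.5, 0, 0], [0, 0, 0], 0],
  [[-0.5, 0, 0], [0, 0, 0], 0],
  [[-0.5, 0, 0], [0, 0, 0], 0],
  [[-0.5, 0, 0], [0, 0, 0], 0],
  [[-0.5, 0, 0], [0, 0, 0], 0],
  [[-0.5, 0, 0], [0, 0, 0], 0],
  [[-0.5, 0, 0], [0, 0, 0], 0],
  [[-0.5, 0, 0], [0, 0, 0], 0],
  [[-0.5, 0, 0], [0, 0, 0], 0],
  [[-0.5, 0, 0], [0, 0, 0], 0],
  [[-0.5, 0, 0], [0, 0, 0], 0],
  [[-0.5, 0, 0], [0, 0, 0], 0],
  [[-0.5, 0, 0], [0, 0, 0], 0],
])

```text
time: 10.75
ee_pos: [0.632, -0.0168, 0.0706]
eef_rot: [-0.097, 0.995, -0.0, 0.0]
ft_force: [0.4, -0.1, 0.7]
width: 0.0005
grip_force: 0.0
```

>>> move_arm([
  [[-0.4, 0, 0], [0, 0, 0], 0],
  [[-0.2, 0, 0], [0, 0, 0], 0],
])

```text
time: 11.0
ee_pos: [0.6375, -0.0158, 0.0705]
eef_rot: [-0.097, 0.995, -0.0, 0.0]
ft_force: [-2.3, 0.1, 1.9]
width: 0.0004
grip_force: 1.1
```

```bash
python3 st.py
```

```text
t 11.0 press xy mm [  15.9 -135.2] z 70.5 yaw err -0.003 down [ 0.  0. -1.] F press [-2.3  0.5] 1.9 w 0.00038822873340078033
```

>>> move_arm([
  [[-0.2, 0, 0], [0, 0, 0], 0],
  [[0, 0, 0], [0, 0, 0], 0],
])

```text
time: 11.25
ee_pos: [0.638, -0.0157, 0.0705]
eef_rot: [-0.097, 0.995, 0.0, -0.001]
ft_force: [-7.5, -0.0, 5.0]
width: 0.0005
grip_force: 3.4
```

>>> move_arm([
  [[-0.1, 0, 0], [0, 0, 0], 0],
  [[0, 0, 0], [0, 0, 0], 0],
])

```text
time: 11.5
ee_pos: [0.6382, -0.0156, 0.0704]
eef_rot: [-0.097, 0.995, 0.0, -0.002]
ft_force: [-10.2, -1.1, 8.1]
width: 0.0006
grip_force: 5.2
```

```bash
python3 st.py
```

```text
t 11.5 press xy mm [  16.7 -135.2] z 70.4 yaw err -0.003 down [-0.004  0.    -1.   ] F press [-10.2   0.9] 8.1 w 0.0005745610733864604
```

Hard stop at 16.7 mm with 10 N (second stop expected near 15.5). Draw clear and check.

>>> move_arm([
  [[1, 0, 0], [0, 0, 0], 0],
  [[2, 0, 0], [0, 0, 0], 0],
  [[2, 0, 0], [0, 0, 0], 0],
  [[0, 0, -4], [0, 0, 0], 0],
  [[0, 0, -4], [0, 0, 0], 0],
  [[0, 0, -4], [0, 0, 0], 0],
  [[4, 0, -1], [0, 0, 0], 0],
  [[4, 0, 0], [0, 0, 0], 0],
  [[4, 0, 0], [0, 0, 0], 0],
  [[0, 0, 0], [0, 0, 0], 0],
  [[0, 0, 0], [0, 0, 0], 0],
])

```text
time: 12.88
ee_pos: [0.4737, -0.0478, 0.2008]
eef_rot: [-0.097, 0.995, 0.0, 0.001]
ft_force: [-0.1, -0.1, 0.0]
width: 0.0005
grip_force: 0.0
```

```bash
python3 st.py; python3 - <<'E'
from h import *
t=cam('top')['image'][110:235,205:375]; s=cam('side')['image'][150:265,240:405]
cv2.imwrite('pics/p3.png',np.hstack([cv2.resize(t,(400,294),interpolation=2),cv2.resize(s,(400,294),interpolation=2)]))
E
```

```text
t 12.875 press xy mm [-151.  -134.5] z 200.8 yaw err -0.003 down [ 0.001  0.001 -1.   ] F press [-0.2 -0.1] 0.0 w 0.0004870300119011779
```

View pics/p3.png

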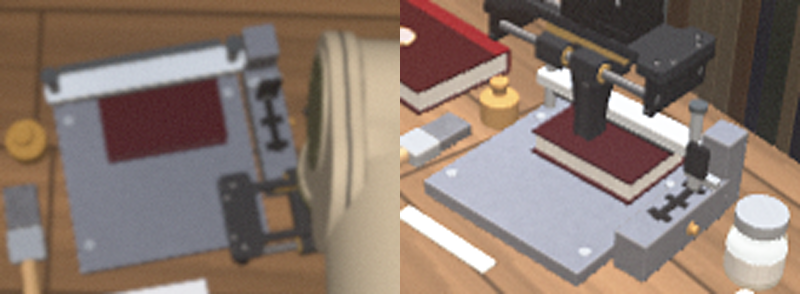

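The book is square under the lowered bar, with its fore-edge at (105,160)–(225,142) in the top half. The lever is at the far end of its slot, at (268,88), the hand is clear, and the bystanders haven't moved. Handing in.

```bash
python3 -c "
from bench import r
print(r.close_job())"
```

```text
the job is handed in; nothing more can be done
None
```

I pushed the book flush and square against the fence, pushed the lever to its second stop so the bar came down on the book, drew the hand clear and handed the job in at about 13 s; no verdict came back.

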